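# Bolt down the hatch of the polishing-dust box

### The job

The spring-loaded hatch of the teal dust box stands ajar: press it down firmly onto its seat and, while it is held down, push the sliding bolt by its orange knob all the way across into the brass keeper so that it keeps the hatch shut, then let go. Work by feel and do not force anything: lean on the hatch or the bolt only as hard as it needs. Leave the pipe, brush wheel and tin around the box where they are.

Things in the scene. Friction and masses are not known exactly. Their poses are not given: they have to be found in the camera images.
- box: Teal sheet-steel dust box fixed on the bench, 250 mm (x) by 340 mm (y), rim 96 mm high. Origin: centre of its underside; x from its front (robot side) to the hinge side, z up, y along the bolt's travel to the keeper. A white hatch covers it up to y = +62 mm; beyond is a fixed deck with the brass keeper and a dark pipe stub (35 mm high, at x +60, y +125 mm).
- hinge (a point): A point on the hatch's hinge line, which runs along the box's y at the far edge: box x = +115, y = 0, z = 100 mm. Hatch: 225 mm (x) by 212 mm (y), 6 mm thick, its underside level with this line when shut. The point's axes turn with the hatch.
- keeper_spot (a point): Nominal centre of the keeper's mouth (facing -y), 11 mm high, 16 mm wide, in a rigid brass staple 32 mm long (y), 40 mm wide. Staple and the ledge seating the hatch's corner are one piece, hand-set up to 6 mm higher or lower than this fixed mark shows: find the seat by feel. The bolt enters only with the hatch within 1.5 mm of the ledge. Over 25 N on ledge or keeper bends it.
- knob (a point): Middle of the orange upright knob on the bolt: a round post 14 mm across, 34 mm tall, top 14 mm above this point; a collar 28 mm across at its foot, collar top 20 mm below this point. Hatch's upper face 34 mm below; 200 mm from the hinge line. Axes as the hatch's: y along travel, z along knob. Straps over the bolt, tops 18 mm below this point, centred 72 mm behind (-y) and 100 mm ahead of the drawn knob.
- hatch (a joint): Hatch angle in rad: 0 nominally shut (level), positive open (front edge up). A hinge spring holds it ajar at about 0.1 to 0.35; holding it shut takes about 1 to 4 N at the knob, until it meets its rigid seat somewhere between -0.03 and +0.03, where the force rises steeply. It springs up when released unless the bolt holds it.
- bolt (a joint): Travel in m, along the box's +y, of the flat steel bolt (12 mm wide, 8 mm thick, 200 mm long, square end): 0 fully drawn, 0.036 home at its end stop. The tip reaches the keeper's mouth at about 0.012. It slides with about 2.5 N of friction and stays where it is left.
- briar: Bystander: wooden smoking pipe, round bowl 38 mm across and 46 mm tall standing upright, stem 125 mm long pointing along its x and up. Origin: centre of the bowl's underside.
- brush_wheel: Bystander: flat black brush wheel with a wooden hub, 68 mm across, 26 mm thick, lying flat. Origin: centre of its underside.
- tin: Bystander: tin with a yellow label, 60 mm across, 75 mm tall. Origin: centre of its underside.

How it is judged (in metres and radians):
On the way, in this order (a step that is already met when the one before it is completed fails the run):
1. the hatch is pressed down while the bolt is still out of the keeper (value of joint hatch below 0.046 rad and value of joint bolt below 0.016 m), for 0.05 s.
2. the bolt is pushed home in the keeper with the hatch down (value of joint bolt above 0.033 m and value of joint hatch below 0.046 rad), for 0.2 s.
At the end, for the whole second after the job is handed in: The bolt is within 3 mm of its end stop (joint above 0.033) inside the keeper, and holds the hatch down (below 0.046 rad) at rest after the robot has let go (all of step 2 and value of joint hatch above -0.05 rad and velocity of joint hatch between -0.02 and 0.02 rad/s and velocity of joint bolt between -0.005 and 0.005 m/s); the robot touches nothing.
It fails at once if hatch or bolt is forced against the ledge or keeper with more than 25 N (contact force between hatch and box above 25 N).
It fails at once if the pipe is moved more than 30 mm (distance of briar from where it was at the start of the episode above 0.03 m).
It fails at once if the brush wheel is moved more than 30 mm (distance of brush_wheel from where it was at the start of the episode above 0.03 m).
It fails at once if the tin is moved more than 30 mm (distance of tin from where it was at the start of the episode above 0.03 m).
It also fails if it takes over 69 s, if anything falls off the work surface, if the arm or the gripper's body presses on something with over 40 N, if the wrist force passes 120 N, or if a joint passes its speed limit or range.

### The arm

A 6-joint arm with a two-finger parallel gripper is mounted at the origin on the work surface. World frame = base frame: x ahead of the robot, y to its left, z up, the work surface at z = 0. Lengths are in m, angles in degrees, forces in N, time in s.
With the tool pointing down it reaches from about 0.4 to 0.825 m from the base axis. Payload 7 kg.
Tool frame: the origin (TCP) lies between the finger pads; the fingertips stand 14 mm ahead of it and the grasp point (between the pads) lies 5 mm behind it; z points along the fingers, y is the line along which they close (so a half turn about z gives the same grasp; the last joint's range is limited). The gripper opens to 88 mm and grips with 3 to 60 N. Pads are 19 mm wide; open, the fingers measure 130 mm over their backs; the gripper's body (78 mm by 193 mm) begins 47 mm behind the grasp point.
Start: joints at [-51.675, 20.546, 0.682, 0, -70.136, -16.507], TCP at [0.251, -0.627, 0.241] pointing down, gripper open.
Joint ranges: [-176.03, 176.03], [-82.01, 121.73], [-58.28, 71.71], [-173.87, 95.51], [-174.79, -0.11], [-173.66, 173.66]. Speed limits (degrees/s): [136.94, 136.94, 172.46, 180, 180, 180].

### API

Orientations are given as [roll, pitch, yaw] about the fixed x, y, z axes, in that order (R = Rz(yaw) Ry(pitch) Rx(roll)).
In Python, from plant import status, cams, job gives the robot as it stands. The module is installed in compiled form; this text tells all that it offers.
- The arm moves only by the tool step_arm, never from a script. Its arguments are lists of equal length, an entry for each row: "xyz": the shift along the tool's x, y, z each as a share of 20 cm, from -1 to 1, a list of three; "yaw": the turn about the tool's z as a share of 360 degrees, from -1 to 1; "claw": the closure, from -1 (fully open) to 1 (shut). A call has 1 to 20 rows; each row is the pose to reach, as a shift and turn from the pose commanded when the call began, along the tool's axes at that moment, turning the shorter way round; what a row does not reach only later rows make up. A row lasts 1/12 s, in which the tool goes at most 41.7 mm and 7.16 degrees, less where a joint would pass 70% of its speed; a pose out of reach is approached as far as the arm can. A call with a number of a shift or a turn outside -1 to 1 is refused whole. A call with a gripper value outside its range is refused whole. The fingers move at their own pace and stop on an object; "grip_force" is the grip in N (left out, the last holds). Time passes only in rows, so rows that repeat a pose let the fingers close. It gives the time, the measured TCP pose, the force, the opening and the grip force at its end, in the units of the state.
- status.get_state(): the state, without advancing time (a new reading comes with each control period).
- cams.capture(name): name is "side" or "top" or "wrist"; returns (picture, depth): 400x640x3 uint8, blue, green, red; 400x640 float32, m along the optical axis (not along the pixel's ray), 0 where there is no reading.
- cams.calibration(name): a dict with "mtx" (3x3 intrinsics, pixels), "camera_from_world" (4x4, takes a point from world to camera coordinates); the wrist camera has in their place "T_tool_cam" (4x4, takes a point from camera to tool coordinates, whose origin is the TCP and whose axes are the flange's). Camera axes: x right, y down, z forward; pixel columns grow to the right and rows downward; lengths in m; the calibration is good to about 2 mm. A picture is of the moment at which its call begins: read the wrist's pose just before it. calibration takes no time and is no camera call.
- job.close_job(): hands the job in; it is judged then, once.
The state is a dict: "time_s": time; "joints": joint angles; "qd": joint speeds; "joint_torque": joint torques, N m; "tcp_pos": TCP position; "eef_rot": TCP orientation; "contact_force": force on the tool from outside, world axes, zero at the start; "moment": the same for the moment, N m; "gripper_width": finger opening in m; "gripper_force": force on a finger pad.
Only numpy, scipy, OpenCV 4.12 (cv2) and the standard library are available. Lean on these libraries where they do the work, as an engineer would, in place of code of your own. Each camera call takes 0.05 s, during which the arm holds its last target. There are 200 camera calls.

## Working session

There is one attempt and no reset: what is moved stays moved. The work goes in short steps, Python scripts to look and compute and a tool call to move; the robot and the scene stay as the last step left them, time stands still between calls to the robot, and variables do not carry over. Pictures are saved under pics/ and viewed, at most 10 in all, crops included, and the job is handed in when it is done.

Besides the shell and the picture viewer there is one more tool, called after "Emit:" by a JSON object that holds its "name" and its "arguments", one argument or row to a line. step_arm: Moves the arm, as the interface text tells. Shift numbers are shares of 20 cm and turn numbers shares of 360 degrees, none past 1 either way. Its arguments: {"type":"object","properties":{"xyz":{"type":"array"},"yaw":{"type":"array"},"claw":{"type":"array"},"grip_force":{"type":"number"}},"required":["xyz","yaw","claw"]}

```bash
mkdir -p pics
python3 - <<'E'
from plant import status,cams
import cv2,numpy as np
s=status.get_state();print({k:np.round(v,3) for k,v in s.items()})
for n in("top","side"):
    im,d=cams.capture(n);cv2.imwrite(f"pics/{n}0.png",im);np.savez(f"{n}0.npz",im=im,d=d)
    c=cams.calibration(n);print(np.round(c["mtx"],1),np.round(c["camera_from_world"],3))
print(cams.calibration("wrist"))
E
```

```text
{'time_s': np.float64(0.0), 'joints': array([-5.1676e+01,  2.0592e+01,  6.3300e-01, -1.8000e-02, -7.0136e+01,
       -1.6506e+01]), 'qd': array([ 0.021, -0.008,  0.009,  0.024, -0.001,  0.032]), 'joint_torque': array([ 0.0000e+00, -5.8272e+01,  2.9305e+01,  6.9970e+00,  7.0000e-03,
       -0.0000e+00]), 'tcp_pos': array([ 0.251, -0.626,  0.24 ]), 'eef_rot': array([ 1.79904e+02, -1.10000e-02, -1.58188e+02]), 'contact_force': array([ 0.562,  0.875, -0.585]), 'moment': array([-0.018, -0.032,  0.074]), 'gripper_force': np.float64(0.0), 'gripper_width': np.float64(0.088)}
[[394.    0.  323.7]
 [  0.  394.  194.4]
 [  0.    0.    1. ]] [[ 0.115 -0.993 -0.002 -0.029]
 [-0.969 -0.111 -0.219  0.666]
 [ 0.218  0.027 -0.976  1.021]
 [ 0.     0.     0.     1.   ]]
[[423.7   0.  316. ]
 [  0.  423.7 205.6]
 [  0.    0.    1. ]] [[ 1.    -0.011  0.012 -0.63 ]
 [ 0.002 -0.671 -0.741  0.096]
 [ 0.016  0.741 -0.671  0.999]
 [ 0.     0.     0.     1.   ]]
{'mtx': array([[344.40372163,   0.        , 311.73308841],
       [  0.        , 344.40372163, 201.99275526],
       [  0.        ,   0.        ,   1.        ]]), 'T_tool_cam': array([[ 8.10128635e-04, -9.51025583e-01, -3.09111119e-01,
         8.38588417e-02],
       [ 9.99999672e-01,  7.73533629e-04,  2.40942800e-04,
        -7.84250369e-04],
       [ 9.96507912e-06, -3.09111212e-01,  9.51025898e-01,
        -1.44365001e-01],
       [ 0.00000000e+00,  0.00000000e+00,  0.00000000e+00,
         1.00000000e+00]])}
```

View pics/top0.png

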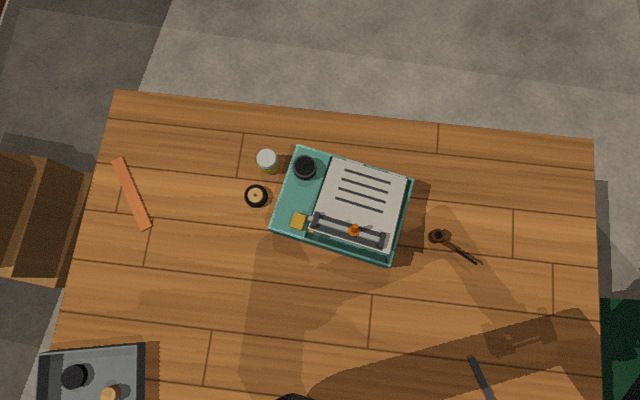

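View pics/side0.png

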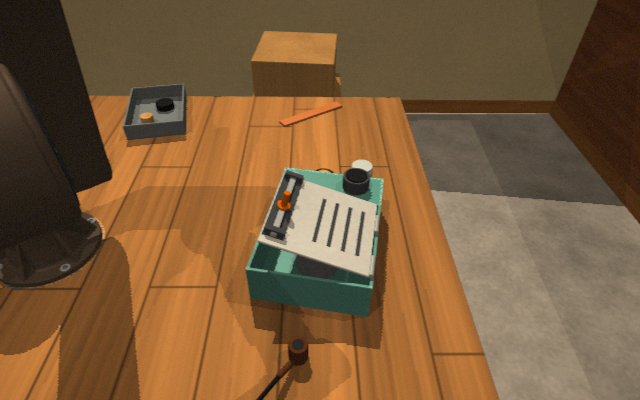

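Top view: the box has corners near (297,145), (413,180), (391,267), (270,230). The orange knob is at (354,229), the keeper at (299,221) and the pipe stub at (305,167). The side view shows the hatch ajar with the knob at (285,202).

```bash
cat > h.py <<'E'
import cv2,numpy as np
from plant import status,cams
from scipy.spatial.transform import Rotation as R
def cloud(d,K,T):
    v,u=np.mgrid[:400,:640];p=np.stack([(u-K[0,2])*d/K[0,0],(v-K[1,2])*d/K[1,1],d],-1)
    return p@T[:3,:3].T+T[:3,3]
def wfc(n,s=None):
    c=cams.calibration(n)
    if n!="wrist": return c["mtx"],np.linalg.inv(c["camera_from_world"])
    T=np.eye(4);T[:3,:3]=R.from_euler("xyz",s["eef_rot"],degrees=True).as_matrix();T[:3,3]=s["tcp_pos"]
    return c["mtx"],T@c["T_tool_cam"]
def mask(im,lo,hi): return cv2.inRange(cv2.cvtColor(im,cv2.COLOR_BGR2HSV),lo,hi)>0
E
python3 - <<'E'
from h import *
rays=[]
for n,roi in(("top",(slice(215,245),slice(335,375))),("side",(slice(180,220),slice(265,305)))):
    z=np.load(n+"0.npz");im,d=z["im"],z["d"];K,T=wfc(n);P=cloud(d,K,T)
    m=np.zeros((400,640),bool);m[roi]=mask(im,(4,190,90),(16,255,255))[roi]
    ys,xs=np.nonzero(m);print(n,"knob px",xs.mean(),ys.mean(),len(xs),"depth pts",np.round(np.median(P[m],0),4),np.round(np.max(P[m][:,2]),4))
    r=T[:3,:3]@np.linalg.inv(K)@[xs.mean(),ys.mean(),1];rays.append((T[:3,3],r/np.linalg.norm(r)))
    if n=="top":
        mt=mask(im,(75,60,40),(100,255,255))&(abs(P[...,2]-.096)<.012)&(P[...,0]>.3)&(P[...,0]<.95)&(abs(P[...,1])<.4)
        r=cv2.minAreaRect(P[mt][:,:2].astype(np.float32));print("rim",r,np.round(cv2.boxPoints(r),4),np.median(P[mt][:,2]))
        mk=mask(im,(18,100,90),(32,255,255));mk[:205]=0;mk[235:]=0;mk[:,:285]=0;mk[:,315:]=0
        print("keeper",mk.sum(),np.round(np.median(P[mk],0),4),np.round(np.percentile(P[mk],[5,95],axis=0),3))
        mw=mask(im,(0,0,130),(180,60,255))&(P[...,2]>.09)&(P[...,2]<.22)
        mw[:150]=0;mw[270:]=0;mw[:,:310]=0;mw[:,415:]=0
        Q=P[mw];c=np.median(Q,0);nrm=np.linalg.svd(Q-Q.mean(0),full_matrices=False)[2][2];print("hatch n",nrm*np.sign(nrm[2]),Q.mean(0),np.degrees(np.arccos(abs(nrm[2]))))
(a,u),(b,v)=rays
t=np.linalg.lstsq(np.c_[u,-v],b-a,rcond=None)[0];print("tri",a+t[0]*u,b+t[1]*v)
E
```

```text
top knob px 353.59574468085106 230.0 94 depth pts [ 0.561  -0.0385  0.1759] 1.1421
rim ((0.6422436237335205, -0.004042789340019226), (0.33930081129074097, 0.24999219179153442), 79.03489685058594) [[ 0.4873 -0.1468]
 [ 0.7327 -0.1944]
 [ 0.7972  0.1387]
 [ 0.5518  0.1863]] 0.09585977882018826
keeper 213 [0.5751 0.1043 0.1211] [[0.557 0.077 0.098]
 [0.595 0.121 0.124]]
hatch n [ 0.26264482 -0.05172913  0.96350495] [ 0.65267932 -0.05177319  0.1320225 ] 15.52688404421714
side knob px 284.0243902439024 201.3719512195122 164 depth pts [ 0.5631 -0.0435  0.1752] 0.2044
tri [ 0.56162279 -0.03888278  0.17748125] [ 0.56203616 -0.03880296  0.17753428]
```

Emit:
{"name": "step_arm", "arguments": {
  "xyz": [
    [-0.85,0.715,-0.25],
    [-0.85,0.715,-0.25],
    [-0.85,0.715,-0.25],
    [-0.85,0.715,-0.25],
    [-0.85,0.715,-0.25],
    [-0.85,0.715,-0.25],
    [-0.85,0.715,-0.25]
  ],
  "yaw": [0,0,0,0,0,0,0],
  "claw": [0.1,0.1,0.1,0.1,0.1,0.1,0.1],
  "grip_force": 3
}}

```text
time_s: 0.68
tcp_pos: [0.3574, -0.428, 0.2922]
eef_rot: [-179.9, 0.1, -158.0]
contact_force: [-0.3, 0.1, 0.2]
gripper_width: 0.0465
gripper_force: 0.0
```

Emit:
{"name": "step_arm", "arguments": {
  "xyz": [
    [-0.85,0.715,0],
    [-0.85,0.715,0],
    [-0.85,0.715,0],
    [-0.85,0.715,0],
    [-0.85,0.715,0],
    [-0.85,0.715,0],
    [-0.85,0.715,0]
  ],
  "yaw": [0,0,0,0,0,0,0],
  "claw": [0.1,0.1,0.1,0.1,0.1,0.1,0.1]
}}

```text
time_s: 1.27
tcp_pos: [0.4614, -0.2324, 0.2901]
eef_rot: [180.0, -0.0, -158.0]
contact_force: [-1.0, -0.1, 0.8]
gripper_width: 0.0394
gripper_force: 0.0
```

Emit:
{"name": "step_arm", "arguments": {
  "xyz": [
    [-0.84,0.715,0],
    [-0.84,0.715,0],
    [-0.84,0.715,0],
    [-0.84,0.715,0],
    [-0.84,0.715,0],
    [-0.84,0.715,0],
    [-0.84,0.715,0],
    [-0.84,0.715,0],
    [-0.84,0.715,0]
  ],
  "yaw": [0.091,0.091,0.091,0.091,0.091,0.091,0.091,0.091,0.091],
  "claw": [0.1,0.1,0.1,0.1,0.1,0.1,0.1,0.1,0.1]
}}

```text
time_s: 2.02
tcp_pos: [0.5627, -0.0403, 0.29]
eef_rot: [-180.0, -0.1, 169.1]
contact_force: [0.4, -0.6, -0.1]
gripper_width: 0.0396
gripper_force: 0.0
```

```bash
cat >> h.py <<'E'
C=np.array([.6422,-.004]);B=np.radians(-10.97)
bx,by=np.array([np.cos(B),np.sin(B)]),np.array([-np.sin(B),np.cos(B)])
def box(p): d=np.asarray(p)[...,:2]-C; return np.stack([d@bx,d@by,np.asarray(p)[...,2]],-1)
E
python3 - <<'E'
from h import *
s=status.get_state();im,d=cams.capture("wrist");cv2.imwrite("pics/w1.png",im)
print(s["time_s"],s["tcp_pos"],box(s["tcp_pos"]),s["eef_rot"],s["contact_force"],s["gripper_width"])
K,T=wfc("wrist",s);P=box(cloud(d,K,T))
m=mask(im,(4,190,70),(16,255,255))&(P[...,2]>.14)&(P[...,2]<.22)
ys,xs=np.nonzero(m);print("knob",len(xs),xs.mean(),ys.mean(),np.median(P[m],0),np.percentile(P[m],[2,98],axis=0))
t=m&(P[...,2]>.198);print("top",t.sum(),P[t].mean(0),np.percentile(P[t],[3,97],axis=0))
E
```

```text
2.0167 [ 0.56272547 -0.04031484  0.29001478] [-0.07111176 -0.05077487  0.29001478] [-1.79965091e+02 -6.31818015e-02  1.69061077e+02] [ 0.39028672 -0.5804655  -0.10245114] 0.03956237722872791<stdin>:6: RuntimeWarning: Mean of empty slice.
  ret = ret.dtype.type(ret / rcount)
  return _methods._mean(a, axis=axis, dtype=dtype,
  ret = um.true_divide(
Traceback (most recent call last):
IndexError: index -1 is out of bounds for axis 0 with size 0
```

View pics/w1.png

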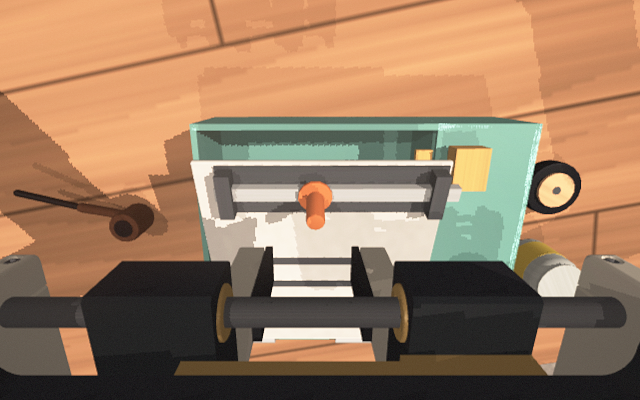

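Wrist view: knob collar at (316,192), knob tip near (316,225), bolt tip near (455,195), keeper at (470,168). The fingers straddle column ~314, so y is lined up. I'll get the numbers with a mask that fits this lighting.

Run:
```python
from h import *
s=status.get_state();im,d=cams.capture("wrist")
K,T=wfc("wrist",s);P=box(cloud(d,K,T));hsv=cv2.cvtColor(im,cv2.COLOR_BGR2HSV)
print(hsv[215,316],d[215,316],P[215,316],P[226,316])
m=mask(im,(3,130,70),(18,255,255));m[:175]=0;m[235:]=0;m[:,:290]=0;m[:,340:]=0
v=m&(d>0);Q=P[v];print(m.sum(),v.sum(),np.percentile(Q,[3,50,97],axis=0))
t=v&(P[...,2]>.195);ys,xs=np.nonzero(t);print(t.sum(),xs.mean(),ys.mean(),P[t].mean(0),np.percentile(P[t],[3,97],axis=0))
```

```text
[ 11 166 249] 0.24488662 [-0.07023736 -0.04845516  0.20458244] [-0.0606205  -0.04837893  0.20159546]
1126 1118 [[-0.08540954 -0.06007179  0.16806472]
 [-0.0735322  -0.04894714  0.17802274]
 [-0.06102827 -0.03753051  0.20432143]]
338 315.36686390532543 217.61834319526628 [-0.06724655 -0.04886833  0.20189928] [[-0.0728874  -0.05488354  0.19563732]
 [-0.05999774 -0.0427236   0.20474941]]
```

Emit:
{"name": "step_arm", "arguments": {
  "xyz": [
    [-0.01,0.009,0.15],
    [-0.01,0.009,0.3],
    [-0.01,0.009,0.4],
    [-0.01,0.009,0.455],
    [-0.01,0.009,0.455],
    [-0.01,0.009,0.455],
    [-0.01,0.009,0.455],
    [-0.01,0.009,0.455],
    [-0.01,0.009,0.455],
    [-0.01,0.009,0.455]
  ],
  "yaw": [0,0,0,0,0,0,0,0,0,0],
  "claw": [0.1,0.1,0.1,0.1,0.3,0.4,0.5,0.55,0.55,0.55],
  "grip_force": 3
}}

```text
time_s: 2.95
tcp_pos: [0.5657, -0.0381, 0.2005]
eef_rot: [180.0, 0.1, 169.1]
contact_force: [0.3, -0.2, -0.0]
gripper_width: 0.0198
gripper_force: 0.0
```

Emit:
{"name": "step_arm", "arguments": {
  "xyz": [
    [0,0,0.02],
    [0,0,0.03],
    [0.005,0,0.04],
    [0.01,0,0.05],
    [0.01,0,0.06],
    [0.015,0,0.07],
    [0.02,0,0.08],
    [0.02,0,0.08]
  ],
  "yaw": [0,0,0,0,0,0,0,0],
  "claw": [0.6,0.6,0.6,0.6,0.6,0.6,0.6,0.6]
}}

```text
time_s: 3.62
tcp_pos: [0.561, -0.0374, 0.183]
eef_rot: [-180.0, -0.0, 169.1]
contact_force: [-0.3, -0.0, -0.1]
gripper_width: 0.0174
gripper_force: 0.0
```

Emit:
{"name": "step_arm", "arguments": {
  "xyz": [
    [0.005,0,0.015],
    [0.01,0,0.03],
    [0.015,0,0.045],
    [0.015,0,0.05],
    [0.015,0,0.05]
  ],
  "yaw": [0,0,0,0,0],
  "claw": [0.6,0.6,0.6,0.6,0.6]
}}

```text
time_s: 4.03
tcp_pos: [0.5582, -0.0368, 0.1732]
eef_rot: [-180.0, -0.0, 169.1]
contact_force: [-0.7, 0.2, 0.5]
gripper_width: 0.0176
gripper_force: 0.3
```

Run:
```python
from h import *
s=status.get_state();im,d=cams.capture("wrist");cv2.imwrite("pics/w2.png",im)
print(s["contact_force"],box(s["tcp_pos"]))
im,_=cams.capture("side");cv2.imwrite("pics/s2.png",cv2.resize(im[140:300,210:410],None,fx=3,fy=3))
```

```text
[-0.70330341  0.19891244  0.46164173] [-0.07623013 -0.0482043   0.17316672]
```

View pics/w2.png

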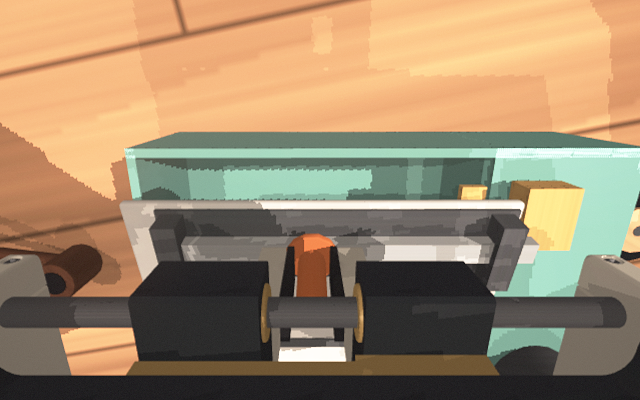

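The knob (315,260) stands between the fingers with the tips at its collar, and the bolt tip is near (535,250), short of the keeper. I'll keep pressing down along the arc.

Emit:
{"name": "step_arm", "arguments": {
  "xyz": [
    [0.004,0,0.02],
    [0.008,0,0.04],
    [0.012,0,0.06],
    [0.016,0,0.08],
    [0.02,0,0.1],
    [0.022,0,0.11],
    [0.022,0,0.11]
  ],
  "yaw": [0,0,0,0,0,0,0],
  "claw": [0.6,0.6,0.6,0.6,0.6,0.6,0.6]
}}

```text
time_s: 4.72
tcp_pos: [0.5539, -0.036, 0.151]
eef_rot: [-180.0, -0.0, 169.1]
contact_force: [-1.1, 0.2, 1.8]
gripper_width: 0.0175
gripper_force: 0.8
```

Emit:
{"name": "step_arm", "arguments": {
  "xyz": [
    [0.003,0,0.01],
    [0.004,0,0.02],
    [0.006,0,0.03],
    [0.007,0,0.04],
    [0.007,0,0.045],
    [0.007,0,0.045]
  ],
  "yaw": [0,0,0,0,0,0],
  "claw": [0.6,0.6,0.6,0.6,0.6,0.6]
}}

```text
time_s: 5.22
tcp_pos: [0.5526, -0.0358, 0.1423]
eef_rot: [-180.0, -0.0, 169.1]
contact_force: [-1.5, 1.0, 2.4]
gripper_width: 0.0175
gripper_force: 1.0
```

Emit:
{"name": "step_arm", "arguments": {
  "xyz": [
    [0,0,0.005],
    [0,0,0.01],
    [0.001,0,0.012],
    [0.001,0,0.012]
  ],
  "yaw": [0,0,0,0],
  "claw": [0.6,0.6,0.6,0.6]
}}

```text
time_s: 5.55
tcp_pos: [0.5525, -0.0357, 0.1401]
eef_rot: [-180.0, -0.0, 169.1]
contact_force: [-0.3, 1.0, 2.1]
gripper_width: 0.0177
gripper_force: 1.1
```

Now in 1 mm steps, looking for a sharp rise.

Emit:
{"name": "step_arm", "arguments": {
  "xyz": [
    [0,0,0.005],
    [0.001,0,0.01],
    [0.001,0,0.01]
  ],
  "yaw": [0,0,0],
  "claw": [0.6,0.6,0.6]
}}

```text
time_s: 5.8
tcp_pos: [0.5523, -0.0357, 0.138]
eef_rot: [-180.0, -0.0, 169.1]
contact_force: [-0.4, -0.1, 1.8]
gripper_width: 0.0172
gripper_force: 1.1
```

Emit:
{"name": "step_arm", "arguments": {
  "xyz": [
    [0,0,0.005],
    [0,0,0.005],
    [0,0,0.005]
  ],
  "yaw": [0,0,0],
  "claw": [0.6,0.6,0.6]
}}

```text
time_s: 6.05
tcp_pos: [0.5523, -0.0357, 0.1371]
eef_rot: [-180.0, -0.0, 169.1]
contact_force: [-0.5, 0.2, 2.7]
gripper_width: 0.0176
gripper_force: 1.2
```

Emit:
{"name": "step_arm", "arguments": {
  "xyz": [
    [0,0,0.005],
    [0,0,0.005],
    [0,0,0.005]
  ],
  "yaw": [0,0,0],
  "claw": [0.6,0.6,0.6]
}}

```text
time_s: 6.3
tcp_pos: [0.5523, -0.0357, 0.1361]
eef_rot: [-180.0, -0.0, 169.1]
contact_force: [-1.4, 0.7, 3.3]
gripper_width: 0.0176
gripper_force: 1.2
```

Emit:
{"name": "step_arm", "arguments": {
  "xyz": [
    [0,0,0.003],
    [0,0,0.003],
    [0,0,0.003]
  ],
  "yaw": [0,0,0],
  "claw": [0.6,0.6,0.6]
}}

```text
time_s: 6.55
tcp_pos: [0.5523, -0.0357, 0.1355]
eef_rot: [-180.0, -0.0, 169.1]
contact_force: [-1.8, 0.1, 2.2]
gripper_width: 0.0175
gripper_force: 1.2
```

Emit:
{"name": "step_arm", "arguments": {
  "xyz": [
    [0,0,0.003],
    [0,0,0.003],
    [0,0,0.003]
  ],
  "yaw": [0,0,0],
  "claw": [0.6,0.6,0.6]
}}

```text
time_s: 6.8
tcp_pos: [0.5523, -0.0357, 0.1349]
eef_rot: [-180.0, -0.0, 169.1]
contact_force: [-1.6, 0.7, 2.9]
gripper_width: 0.0176
gripper_force: 1.2
```

Emit:
{"name": "step_arm", "arguments": {
  "xyz": [
    [0,0,0.003],
    [0,0,0.003],
    [0,0,0.003]
  ],
  "yaw": [0,0,0],
  "claw": [0.6,0.6,0.6]
}}

```text
time_s: 7.05
tcp_pos: [0.5523, -0.0357, 0.1343]
eef_rot: [-180.0, -0.0, 169.1]
contact_force: [-1.8, -0.2, 2.6]
gripper_width: 0.0175
gripper_force: 1.3
```

Emit:
{"name": "step_arm", "arguments": {
  "xyz": [
    [0,0,0.003],
    [0,0,0.003],
    [0,0,0.003]
  ],
  "yaw": [0,0,0],
  "claw": [0.6,0.6,0.6]
}}

```text
time_s: 7.3
tcp_pos: [0.5524, -0.0357, 0.1338]
eef_rot: [-180.0, -0.0, 169.1]
contact_force: [-2.0, 0.8, 2.5]
gripper_width: 0.0176
gripper_force: 1.3
```

Emit:
{"name": "step_arm", "arguments": {
  "xyz": [
    [0,0,0.003],
    [0,0,0.003],
    [0,0,0.003]
  ],
  "yaw": [0,0,0],
  "claw": [0.6,0.6,0.6]
}}

```text
time_s: 7.55
tcp_pos: [0.5524, -0.0357, 0.1332]
eef_rot: [180.0, 0.0, 169.1]
contact_force: [-1.0, -0.9, 3.5]
gripper_width: 0.0174
gripper_force: 1.9
```

Emit:
{"name": "step_arm", "arguments": {
  "xyz": [
    [0,0,0.003],
    [0,0,0.003],
    [0,0,0.003]
  ],
  "yaw": [0,0,0],
  "claw": [0.6,0.6,0.6]
}}

```text
time_s: 7.8
tcp_pos: [0.5524, -0.0357, 0.1331]
eef_rot: [-180.0, 0.0, 169.1]
contact_force: [-3.5, 1.0, 7.6]
gripper_width: 0.0178
gripper_force: 3.9
```

The seat is at TCP z ≈ 0.133 with 7.6 N. Holding that, I'll push the bolt in +y.

Emit:
{"name": "step_arm", "arguments": {
  "xyz": [
    [0,0.01,0],
    [0,0.02,0],
    [0,0.03,0],
    [0,0.04,0],
    [0,0.05,0],
    [0,0.05,0]
  ],
  "yaw": [0,0,0,0,0,0],
  "claw": [0.6,0.6,0.6,0.6,0.6,0.6]
}}

```text
time_s: 8.3
tcp_pos: [0.5542, -0.0261, 0.133]
eef_rot: [-180.0, 0.0, 169.1]
contact_force: [-3.6, -0.3, 8.1]
gripper_width: 0.0176
gripper_force: 3.9
```

Emit:
{"name": "step_arm", "arguments": {
  "xyz": [
    [0,0.01,0],
    [0,0.02,0],
    [0,0.025,0],
    [0,0.025,0]
  ],
  "yaw": [0,0,0,0],
  "claw": [0.6,0.6,0.6,0.6]
}}

```text
time_s: 8.63
tcp_pos: [0.5552, -0.0212, 0.1331]
eef_rot: [-180.0, 0.0, 169.1]
contact_force: [-4.6, -1.5, 7.8]
gripper_width: 0.0174
gripper_force: 3.9
```

Emit:
{"name": "step_arm", "arguments": {
  "xyz": [
    [0,0.01,0],
    [0,0.02,0],
    [0,0.03,0],
    [0,0.03,0]
  ],
  "yaw": [0,0,0,0],
  "claw": [0.6,0.6,0.6,0.6]
}}

```text
time_s: 8.97
tcp_pos: [0.5563, -0.0152, 0.133]
eef_rot: [-180.0, 0.0, 169.1]
contact_force: [-4.3, -0.2, 7.5]
gripper_width: 0.0175
gripper_force: 4.0
```

Emit:
{"name": "step_arm", "arguments": {
  "xyz": [
    [0,0.01,0],
    [0,0.02,0],
    [0,0.03,0],
    [0,0.03,0]
  ],
  "yaw": [0,0,0,0],
  "claw": [0.6,0.6,0.6,0.6]
}}

```text
time_s: 9.3
tcp_pos: [0.5575, -0.0093, 0.1331]
eef_rot: [-180.0, 0.0, 169.1]
contact_force: [-3.0, -0.6, 8.1]
gripper_width: 0.0176
gripper_force: 4.0
```

Run:
```python
from h import *
s=status.get_state();im,d=cams.capture("wrist");cv2.imwrite("pics/w3.png",im)
print(box(s["tcp_pos"]),s["contact_force"])
```

```text
[-0.08216426 -0.02134396  0.13307243] [-3.03756043 -0.61320073  8.07415286]
```

View pics/w3.png

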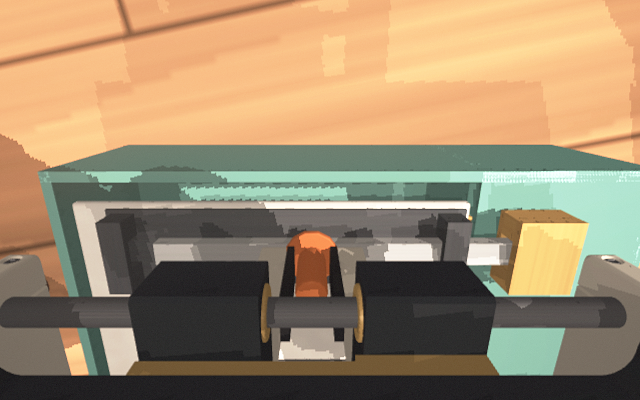

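The knob (313,260) moves with the fingers, and the bolt tip enters the keeper at (505,245) with the hatch down. I'll continue to the end stop.

Emit:
{"name": "step_arm", "arguments": {
  "xyz": [
    [0,0.01,0],
    [0,0.02,0],
    [0,0.03,0],
    [0,0.03,0]
  ],
  "yaw": [0,0,0,0],
  "claw": [0.6,0.6,0.6,0.6]
}}

```text
time_s: 9.68
tcp_pos: [0.5586, -0.0035, 0.1331]
eef_rot: [-180.0, 0.0, 169.1]
contact_force: [-4.2, -1.0, 7.4]
gripper_width: 0.0174
gripper_force: 4.0
```

Emit:
{"name": "step_arm", "arguments": {
  "xyz": [
    [0,0.005,0],
    [0,0.01,0],
    [0,0.01,0]
  ],
  "yaw": [0,0,0],
  "claw": [0.6,0.6,0.6]
}}

```text
time_s: 9.93
tcp_pos: [0.5589, -0.0016, 0.1331]
eef_rot: [-180.0, 0.0, 169.1]
contact_force: [-3.9, -2.3, 8.2]
gripper_width: 0.0173
gripper_force: 4.0
```

Emit:
{"name": "step_arm", "arguments": {
  "xyz": [
    [0,0.005,0],
    [0,0.005,0],
    [0,0.005,0]
  ],
  "yaw": [0,0,0],
  "claw": [0.6,0.6,0.6]
}}

```text
time_s: 10.18
tcp_pos: [0.5591, -0.0008, 0.1331]
eef_rot: [-180.0, 0.0, 169.1]
contact_force: [-3.8, -1.4, 8.1]
gripper_width: 0.0178
gripper_force: 3.8
```

Emit:
{"name": "step_arm", "arguments": {
  "xyz": [
    [0,0.005,0],
    [0,0.005,0],
    [0,0.005,0]
  ],
  "yaw": [0,0,0],
  "claw": [0.6,0.6,0.6]
}}

```text
time_s: 10.43
tcp_pos: [0.5596, 0.0001, 0.1331]
eef_rot: [-180.0, 0.0, 169.1]
contact_force: [-3.4, -3.2, 6.3]
gripper_width: 0.0177
gripper_force: 3.4
```

Emit:
{"name": "step_arm", "arguments": {
  "xyz": [
    [0,0.005,0],
    [0,0.005,0],
    [0,0.005,0]
  ],
  "yaw": [0,0,0],
  "claw": [0.6,0.6,0.6]
}}

```text
time_s: 10.68
tcp_pos: [0.5597, 0.0006, 0.1331]
eef_rot: [-179.9, 0.0, 169.1]
contact_force: [-3.1, -5.6, 5.8]
gripper_width: 0.0174
gripper_force: 5.0
```

Emit:
{"name": "step_arm", "arguments": {
  "xyz": [
    [0,0.005,0],
    [0,0.005,0],
    [0,0.005,0]
  ],
  "yaw": [0,0,0],
  "claw": [0.6,0.6,0.6]
}}

```text
time_s: 10.93
tcp_pos: [0.5598, 0.001, 0.1331]
eef_rot: [-179.9, 0.0, 169.1]
contact_force: [-1.5, -8.4, 5.9]
gripper_width: 0.0181
gripper_force: 6.2
```

At the end stop. I'll back off within the gap, open a little and rise.

Emit:
{"name": "step_arm", "arguments": {
  "xyz": [
    [0,-0.007,0],
    [0,-0.01,0],
    [0,-0.01,0],
    [0,-0.01,-0.01],
    [0,-0.01,-0.02],
    [0,-0.01,-0.03],
    [0,-0.01,-0.05],
    [0,-0.01,-0.08],
    [0,-0.01,-0.12],
    [0,-0.01,-0.2],
    [0,-0.01,-0.3],
    [0,-0.01,-0.45],
    [0,-0.01,-0.6],
    [0,-0.01,-0.6],
    [0,-0.01,-0.6]
  ],
  "yaw": [0,0,0,0,0,0,0,0,0,0,0,0,0,0,0],
  "claw": [0.6,0.55,0.5,0.4,0.3,0.2,0.2,0.2,0.2,0.2,0.2,0.2,0.2,0.2,0.2]
}}

```text
time_s: 12.18
tcp_pos: [0.5604, 0.0009, 0.2553]
eef_rot: [179.9, 0.2, 169.1]
contact_force: [1.5, -0.3, -0.7]
gripper_width: 0.0352
gripper_force: 0.0
```

Run:
```python
from h import *
s=status.get_state();im,d=cams.capture("wrist");cv2.imwrite("pics/w4.png",im)
K,T=wfc("wrist",s);P=box(cloud(d,K,T));print(box(s["tcp_pos"]),s["contact_force"])
m=mask(im,(3,130,70),(18,255,255))&(abs(P[...,1])<.06)&(abs(P[...,0]+.085)<.03)&(P[...,2]>.11)
print(m.sum(),np.percentile(P[m],[3,50,97],axis=0))
```

```text
[-0.0812588  -0.01078166  0.25533238] [ 1.46401591 -0.30044637 -0.6845392 ]
7199 [[-0.11274665 -0.04123273  0.12050776]
 [-0.10371422 -0.00222441  0.33435608]
 [-0.08408887  0.03755822  0.33744077]]
```

View pics/w4.png

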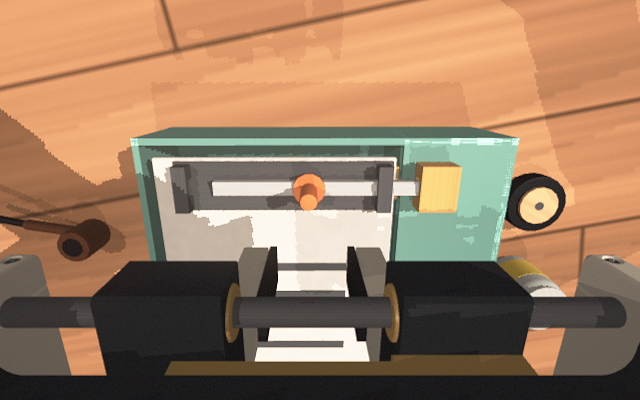

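The hatch lies flat, and the bolt runs into the keeper at (418,188), with the knob at (309,190). I'll check the knob's travel in numbers.

Run:
```python
from h import *
s=status.get_state();im,d=cams.capture("wrist");K,T=wfc("wrist",s);P=box(cloud(d,K,T))
m=mask(im,(3,130,70),(18,255,255));m[:165]=0;m[218:]=0;m[:,:280]=0;m[:,340:]=0
print(m.sum(),np.percentile(P[m],[3,50,97],axis=0))
```

```text
899 [[-0.09675386 -0.02525265  0.11910712]
 [-0.08857314 -0.01342453  0.12173492]
 [-0.0767391  -0.00185269  0.15526056]]
```

```bash
python3 -c "
from plant import job;print(job.close_job())"
```

```text
the job is handed in; nothing more can be done
None
```

The hatch is shut and held by the bolt: I felt the end stop, the knob measured about 35 mm of travel (home is 36 mm, at least 33 mm needed), and the arm is clear; I've handed the job in, but it returned no verdict.

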